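# Zero the plating-thickness probe and hold it on the red dot

## Robot

A 7-joint arm with a two-finger parallel gripper is mounted at the origin on the work surface; the furniture and walls round the work are solid. World frame = base frame: x ahead of the robot, y to its left, z up, the work surface at z = 0. Lengths are in m, angles in degrees, forces in N, time in s.
With the tool pointing down it reaches from about 0.4 to 0.925 m from the base axis. Payload 5.6 kg.
Tool frame: the origin (TCP) lies midway between the tips of the shut fingers; the grasp point (between the pads) lies 19 mm behind it; z points along the fingers, x is the direction in which the jaws open and shut, and the axes are right-handed (so a half turn about z gives the same grasp; the last joint's range is limited). The gripper opens to 85 mm and grips with 20 to 120 N. Pads are 22 mm wide; open, the fingers measure 114 mm over their backs; the gripper's body (76 mm by 85 mm) begins 54 mm behind the grasp point. The pads swing forward as they close: fully open they stand 13 mm farther back than shut.
Start: joints at [65.489, 26.786, -0.665, 91.828, 0.344, 61.387, -3.226], TCP at [0.244, -0.602, 0.231] pointing down, gripper open.
Joint ranges: [-144.91, 144.91], [-17.63, 115.5], [-89.93, 88.59], [15.96, 139.68], [-74.01, 254.01], [8.47, 105.57], [-167.45, 167.45]. Speed limits (degrees/s): [147.25, 147.25, 180, 180, 180, 180, 180].

## Interface

Orientations are given as [roll, pitch, yaw] about the fixed x, y, z axes, in that order (R = Rz(yaw) Ry(pitch) Rx(roll)).
In Python, from plant import env gives the robot as it stands.
- The arm moves only by the tool step_arm, never from a script. Its argument "increments" is a list of rows, each an object with "fingers": the closure in counts, from 0 (fully open) to 255 (shut); "linear": the shift along the world's x, y, z in cm, a list of three; "twist": the turn about the world's z in rad. A call has 1 to 5 rows; each row is the pose to reach, as a shift and turn from the pose commanded when the call began; what a row does not reach only later rows make up. A row lasts 1/10 s, in which the tool goes at most 50 mm and 8.59 degrees, less where a joint would pass 70% of its speed; a pose out of reach is approached as far as the arm can. A call with a gripper value outside its range is refused whole. The fingers move at their own pace and stop on an object; "grip_force" is the grip in N (left out, the last holds). Time passes only in rows, so rows that repeat a pose let the fingers close. It gives the time, the measured TCP pose, the force and the opening at its end, in the units of the state.
- env.sense(): the state, without advancing time (a new reading comes with each control period).
- env.get_image(name): name is "scene" or "top" or "wrist"; returns a dict with "frame" (480x640x3 uint8, blue, green, red), "intrinsics" (3x3 intrinsics, pixels), "dist" ([k1, k2, p1, p2, k3] as OpenCV has them; the pictures are not rectified), "position" and "rotation" of the camera in the world. Camera axes: x right, y down, z forward; pixel columns grow to the right and rows downward; lengths in m; the calibration is good to about 2 mm. A picture is of the moment at which its call begins. There is no depth.
- env.sign_off(): hands the job in, once; it reports no verdict.
Trained networks look in the newest picture that a camera, given by its name, has taken for a name from the list of things; names that differ only in an ending like _2 or _b are one class to them, and where a whole thing is asked for, a point or a joint stands for the part that bears it (a point fixed in the world has none). Each returns a list of dicts, best first, with "score" (0 to 1); they miss things now and then, are a little off and sometimes report something else, mostly with a low value. They report only what shows in the picture. A call takes as long as a camera call. They do not tell look-alikes from the thing itself.
- env.boxes_of(thing, camera): "box" ([left, top, right, bottom] as shares, 0 to 1, of the picture: columns of its width, rows of its height, round what is visible of it).
- env.regions_of(thing, camera): "pixels" (480x640 bool, what is visible of it) and "box" ([left, top, right, bottom] as shares, 0 to 1, of the picture: columns of its width, rows of its height, round what is visible of it).
The state is a dict: "time": time; "qpos": joint angles; "joint_vel": joint speeds; "effort": joint torques, N m; "tcp_pos": TCP position; "tcp_rot": TCP orientation; "contact_force": force on the tool from outside, world axes, zero at the start; "torque": the same for the moment, N m; "gripper_width": opening from 0.0 (shut) to 1.0 (fully open).
Only numpy, scipy, OpenCV 4.12 (cv2) and the standard library are available. Lean on these libraries where they do the work, as an engineer would, in place of code of your own. Each camera call takes 0.05 s, during which the arm holds its last target. There are 200 camera calls.

## Task

Take the orange cordless thickness probe out of its holder and zero it on the bare steel block: hold its sprung tip upright on the middle of the blue ring, lightly pressed in about half-way, for about a second. Then lift it off and hold it the same way on the red dot of the tilted brass sample, square to the sloping face and lightly pressed in about half-way; finish there, still holding the probe on the dot. Press gently, keep the fingers off the sample, and leave the wooden ring clamp where it lies.

Things in the scene. Friction and masses are not known exactly. Their poses are not given: they have to be found in the camera images.
- probe_grip (a point): Middle of the upright round orange barrel (24 mm in diameter, 71 mm long) of the loose probe (about 0.12 kg): grip it here. z axis along the probe, away from the tip. Cap end 44 mm above; 34 mm wide collar 36 to 45 mm below, its underside resting on the holder's rim; nose 18 mm wide, its end 85 mm below; end of the free sprung tip 99 mm below.
- probe_tip (a point): The rounded end of the probe's thin steel sprung tip (6 mm in diameter), on the probe's axis; it moves with the tip as it is pressed in.
- plunger (a joint): How far the sprung tip is pushed into the probe: 0 when free, 0.010 m at its stop, half-way 0.005 m. The spring is soft: 0.3 N per mm, 3 N at the stop; beyond that the probe is rigid.
- holder: Fixed dark round holder standing on the table, foot 60 mm in diameter, tube 37 mm in outer diameter with its rim 70 mm above the table; origin at the centre of its underside. The probe stands upright in its 26 mm bore and is drawn straight up; the tip must rise 50 mm to clear the rim.
- zero_mark (a point): Centre of the blue ring (22 mm in outer diameter, 16 mm inside) on the flat level top of the fixed, pale ground bare steel block (138 x 124 mm, 24 mm high). This point lies on the surface, z axis up.
- block: The same steel block, fixed; origin at the centre of its underside on the table.
- red_dot (a point): Centre of the red dot (8 mm wide) on the brass sample (70 x 60 mm) clipped on a fixed sine plate, sloping at 0.30 rad (17 degrees). On the brass surface, about 45 mm above the table; z axis: outward normal of the slope, x axis: straight up the slope. A black dot 36 mm away along -y is not to be used. Two dark clips 2 mm proud at the middle of the upper and lower edges.
- stand: The fixed sine plate under the sample: base plate 96 x 76 mm, highest point 60 mm above the table; origin at the centre of its underside; x axis (level) points to the high end.
- ring_clamp: Loose wooden ring clamp, 124 x 31 x 28 mm, lying on the table as a bystander; origin at the centre of the underside.
Mind the look-alikes: they are no part of the job. What is shaped like the part that bears probe_grip but pink is not meant.

How it is judged:
By the outcome, as a careful person would: the job done as asked, in the order asked, and still so for the second after the job is handed in, while the arm keeps its last pose, push and grip.
It also fails if it takes over 58 s, if anything falls off the work surface, if the arm or the gripper's body presses on something with over 40 N, if the wrist force passes 120 N, or if a joint passes its speed limit or range.

## Working session

There is one attempt and no reset: what is moved stays moved. The work goes in short steps, Python scripts to look and compute and a tool call to move; the robot and the scene stay as the last step left them, time stands still between calls to the robot, and variables do not carry over. Pictures are saved under pics/ and viewed, about 8 in all and at most 12, crops included, and the job is handed in when it is done.

Besides the shell and the picture viewer there is one more tool, called by a JSON object that holds its "api" and its "payload", one argument or row to a line. step_arm: Moves the arm, as the interface text tells. Its arguments: {"type":"object","properties":{"increments":{"type":"array"},"grip_force":{"type":"number"}},"required":["increments"]}

```bash
ls; mkdir -p pics; cat > h.py <<'E'
import numpy as np, cv2
from plant import env
def shot(n,f=None):
    im=env.get_image(n)
    if f: cv2.imwrite('pics/'+f,im['frame'])
    return im
def ray(im,uv):
    p=cv2.undistortPoints(np.array([[uv]],float),np.array(im['intrinsics']),np.array(im['dist'],float))[0,0]
    return np.array(im['position']),np.array(im['rotation'])@np.array([p[0],p[1],1.])
def onz(im,uv,z):
    o,d=ray(im,uv); return o+d*(z-o[2])/d[2]
def proj(im,P):
    R=np.array(im['rotation']);pc=(np.atleast_2d(P)-np.array(im['position']))@R
    return cv2.projectPoints(pc,np.zeros(3),np.zeros(3),np.array(im['intrinsics']),np.array(im['dist'],float))[0][:,0]
def tri(obs):
    A=np.zeros((3,3));b=np.zeros(3)
    for im,uv in obs:
        o,d=ray(im,uv);d=d/np.linalg.norm(d);M=np.eye(3)-np.outer(d,d);A+=M;b+=M@o
    return np.linalg.solve(A,b)
E
python3 - <<'E'
from h import *
print(env.sense())
ims={n:shot(n,n+'0.png') for n in('scene','top','wrist')}
for n in ims:
    print(n,np.round(ims[n]['position'],3),np.round(ims[n]['rotation'],2).tolist())
    for t in('probe_grip','holder','block','stand','ring_clamp','zero_mark','red_dot'):
        try:
            for b in env.boxes_of(t,n)[:3]:
                x=np.array(b['box'])*[640,480,640,480];print(' ',t,round(b['score'],2),np.round(x).tolist())
        except Exception as e: print(t,e)
cv2.imwrite('pics/a.png',cv2.resize(np.hstack([ims['scene']['frame'],ims['top']['frame']]),(800,300)))
E
```

```text
pics
{'time': 0.0, 'qpos': array([65.48883475, 26.83734217, -0.66509255, 91.88016091,  0.34399663,
       61.3861622 , -3.22673924]), 'joint_vel': array([-0.00338608,  0.04629106,  0.04880166, -0.07230903,  0.02574325,
        0.08907232, -0.02078151]), 'effort': array([ 2.95736818e-04, -5.32378542e+01,  2.11296952e-02, -2.51307428e+01,
        1.12402107e-02,  7.72963132e-03,  4.39225104e-06]), 'tcp_pos': array([ 0.24372572, -0.60198289,  0.23032862]), 'tcp_rot': array([ 1.79992846e+02,  1.01437364e-01, -6.79568411e+01]), 'contact_force': array([0.23921173, 1.10951265, 0.41055655]), 'torque': array([-0.05645235, -0.01451326,  0.00556615]), 'gripper_width': 1.0026829746221468}
scene [ 0.057 -0.519  0.538] [-120.28, -0.77, -32.65]
  probe_grip 0.9 [308.0, 274.0, 333.0, 347.0]
  probe_grip 0.76 [357.0, 210.0, 375.0, 259.0]
  probe_grip 0.7 [342.0, 290.0, 365.0, 372.0]
  holder 0.66 [351.0, 255.0, 379.0, 294.0]
  block 0.69 [251.0, 227.0, 329.0, 279.0]
  stand 0.82 [375.0, 298.0, 451.0, 373.0]
  ring_clamp 0.97 [218.0, 216.0, 267.0, 253.0]
  zero_mark 0.97 [250.0, 226.0, 326.0, 276.0]
  red_dot 0.78 [382.0, 298.0, 455.0, 364.0]
top [0.248 0.082 1.078] [-169.09, 1.26, -89.91]
  probe_grip 0.85 [334.0, 182.0, 350.0, 208.0]
  probe_grip 0.82 [354.0, 239.0, 371.0, 261.0]
  probe_grip 0.76 [322.0, 254.0, 340.0, 270.0]
  holder 0.56 [328.0, 196.0, 356.0, 223.0]
  block 0.6 [237.0, 197.0, 306.0, 272.0]
  stand 0.94 [394.0, 196.0, 446.0, 244.0]
  ring_clamp 0.8 [196.0, 232.0, 232.0, 286.0]
  zero_mark 0.96 [233.0, 199.0, 303.0, 272.0]
  red_dot 0.56 [235.0, 197.0, 302.0, 269.0]
wrist [ 0.313 -0.574  0.372] [163.25, 0.07, -67.94]
```

View pics/scene0.png

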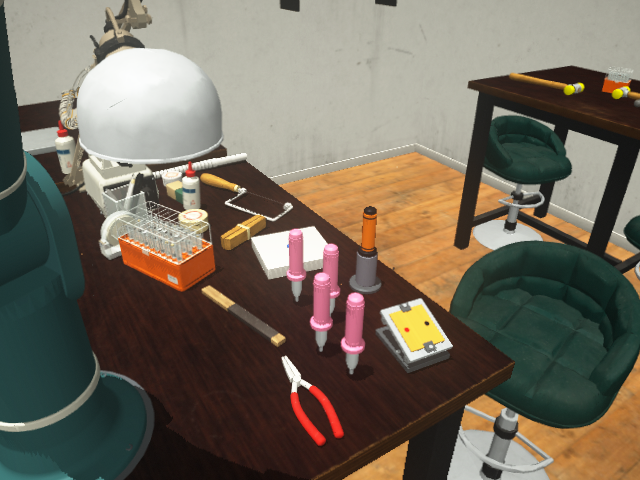

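View pics/top0.png

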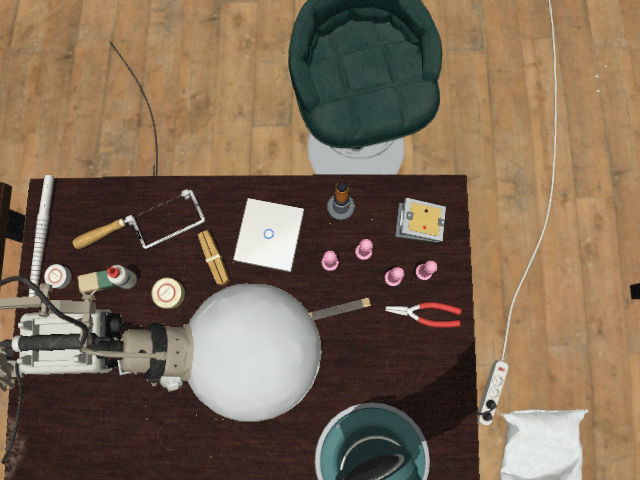

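```bash
python3 - <<'E'
s=open('h.py').read()
s=s.replace("def shot","from scipy.spatial.transform import Rotation as Ro\ndef rot(im): return Ro.from_euler('xyz',im['rotation'],degrees=True).as_matrix()\ndef shot").replace("np.array(im['rotation'])@","rot(im)@").replace("R=np.array(im['rotation'])","R=rot(im)")
open('h.py','w').write(s)
E
python3 - <<'E'
from h import *
S=shot('scene');T=shot('top');W=shot('wrist')
def blob(im,kind,box=None):
    f=im['frame'];hsv=cv2.cvtColor(f,cv2.COLOR_BGR2HSV);h,s,v=cv2.split(hsv)
    m={'blue':(h>100)&(h<125)&(s>100)&(v>80),'red':((h<6)|(h>174))&(s>150)&(v>80),'or':(h>6)&(h<18)&(s>200)&(v>120),'brass':(h>20)&(h<32)&(s>110)&(v>100),'black':(v<60)}[kind]
    l,t,r,b=box;M=np.zeros_like(m);M[t:b,l:r]=m[t:b,l:r]
    y,x=np.nonzero(M);return (x.mean(),y.mean()),len(x),(x.min(),x.max(),y.min(),y.max())
r={}
for n,im,bx in(('S',S,{'red':(395,320,418,340),'black':(422,318,434,328),'or':(355,205,380,260),'blue':(250,225,330,280)}),('T',T,{'red':(418,221,431,234),'black':(421,206,432,216),'or':(330,180,355,210),'blue':(250,220,290,250)})):
    for k,b in bx.items():
        try: r[n,k]=blob(im,k,b);print(n,k,r[n,k])
        except Exception as e: print(n,k,e)
for k in('red','black','or','blue'):
    if ('S',k) in r and ('T',k) in r:
        P=tri([(S,r['S',k][0]),(T,r['T',k][0])]);print(k,P.round(4),(proj(S,P)-r['S',k][0]).round(1),(proj(T,P)-r['T',k][0]).round(1))
print('blue at z',onz(T,r['T','blue'][0],.024),'red',onz(T,r['T','red'][0],.045), 'black',onz(T,r['T','black'][0],.045))
for t in ('holder','stand','block'):
    for n,im in(('top',T),('scene',S)):
        for q in env.regions_of(t,n)[:1]:
            m=q['pixels'].astype(np.uint8);c=cv2.findContours(m,0,1)[0];c=max(c,key=cv2.contourArea)
            print(t,n,cv2.minAreaRect(c), [onz(im,p,{'block':.024,'stand':.0,'holder':0}[t])[:2].round(3).tolist() for p in cv2.boxPoints(cv2.minAreaRect(c))])
a=S['frame'][180:400,200:480];b=T['frame'][170:300,180:480]
cv2.imwrite('pics/b.png',np.vstack([cv2.resize(S['frame'][285:380,340:470],(600,438),interpolation=2)[:300],cv2.resize(T['frame'][180:290,310:460],(600,300),interpolation=2)]))
E
```

```text
S red ((np.float64(406.3333333333333), np.float64(329.22222222222223)), 9, (np.int64(405), np.int64(408), np.int64(328), np.int64(330)))
S black ((np.float64(427.0), np.float64(322.8)), 5, (np.int64(426), np.int64(428), np.int64(322), np.int64(324)))
S or ((np.float64(368.1179245283019), np.float64(232.06603773584905)), 424, (np.int64(362), np.int64(376), np.int64(212), np.int64(251)))
S blue ((np.float64(287.5), np.float64(245.5)), 4, (np.int64(287), np.int64(288), np.int64(245), np.int64(246)))
T red ((np.float64(424.5), np.float64(227.0)), 6, (np.int64(424), np.int64(425), np.int64(226), np.int64(228)))
T black ((np.float64(426.0), np.float64(210.5)), 2, (np.int64(426), np.int64(426), np.int64(210), np.int64(211)))
T or ((np.float64(341.6666666666667), np.float64(197.75)), 12, (np.int64(338), np.int64(345), np.int64(194), np.int64(200)))
T blue ((np.float64(268.0), np.float64(233.85)), 20, (np.int64(264), np.int64(272), np.int64(229), np.int64(238)))
red [ 0.4762 -0.1132  0.0458] [[-0.6  0.1]] [[ 0.2 -0.4]]
black [ 0.5124 -0.1183  0.0454] [[-1.1  0.2]] [[ 0.4 -0.7]]
or [0.5249 0.0
[... 526 characters left out ...]
0.056], [0.573, 0.16], [0.624, 0.121], [0.54, 0.022]]
stand top ((420.56707763671875, 219.89633178710938), (48.81073760986328, 41.632686614990234), 6.340191841125488) [[0.461, -0.054], [0.554, -0.067], [0.542, -0.174], [0.449, -0.159]]
stand scene ((411.76312255859375, 335.6942443847656), (76.0784912109375, 58.38487243652344), 58.24052047729492) [[0.478, -0.02], [0.608, 0.001], [0.546, -0.159], [0.439, -0.166]]
block top ((269.017822265625, 234.355224609375), (60.04492950439453, 65.46033477783203), 12.200468063354492) [[0.41, 0.291], [0.55, 0.266], [0.521, 0.138], [0.383, 0.166]]
block scene ((269.5, 255.0), (46.0, 37.0), 90.0) [[0.423, 0.305], [0.488, 0.265], [0.407, 0.122], [0.351, 0.156]]
```

View pics/b.png

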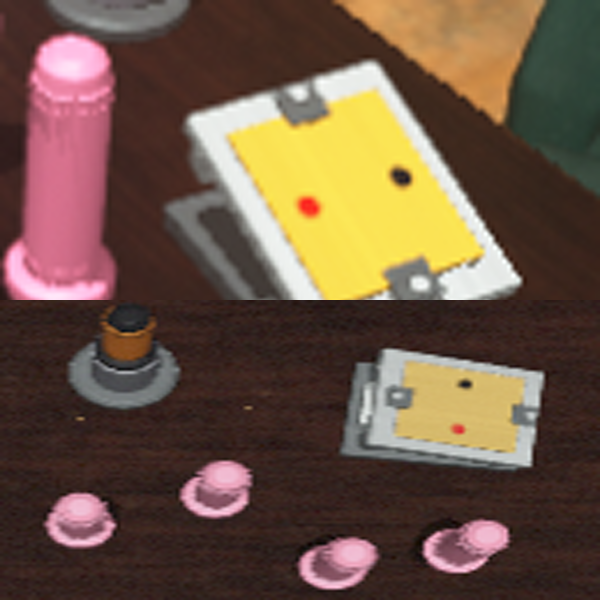

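{"api": "step_arm", "payload": {
  "increments": [
    {"fingers": 90,"linear": [28,66,3],"twist": 1.04},
    {"fingers": 90,"linear": [28,66,3],"twist": 1.04},
    {"fingers": 90,"linear": [28,66,3],"twist": 1.04},
    {"fingers": 90,"linear": [28,66,3],"twist": 1.04},
    {"fingers": 90,"linear": [28,66,3],"twist": 1.04}
  ]
}}

```text
time: 2.15
tcp_pos: [0.3421, -0.3707, 0.2421]
tcp_rot: [180.0, -0.0, -24.6]
contact_force: [1.1, 0.7, 0.1]
gripper_width: 0.646
```

```bash
python3 - <<'E'
from h import *
S=shot('scene');T=shot('top')
P=tri([(S,(150,110)),(T,(255,350))]);print('dome',P,proj(S,P),proj(T,P))
print('dome edges',[onz(T,p,.3)[:2].round(3) for p in((255,285),(322,350))])
for z in(.1,.14):print('pink',[onz(T,p,z)[:2].round(3).tolist() for p in((331,257),(367,246),(398,273),(430,267))])
E
```

```text
dome [0.22964712 0.19277535 0.33673652] [[150.43488077 109.98878192]] [[254.88563724 350.40286883]]
dome edges [array([0.328, 0.2  ]), array([0.23 , 0.096])]
pink [[0.404, 0.083], [0.426, 0.012], [0.372, -0.047], [0.384, -0.11]]
pink [[0.398, 0.083], [0.418, 0.015], [0.367, -0.042], [0.378, -0.102]]
```

{"api": "step_arm", "payload": {
  "increments": [
    {"fingers": 90,"linear": [16,41,2],"twist": 0.29},
    {"fingers": 90,"linear": [16,41,2],"twist": 0.29},
    {"fingers": 90,"linear": [16,41,2],"twist": 0.29},
    {"fingers": 90,"linear": [16,41,2],"twist": 0.29},
    {"fingers": 90,"linear": [16,41,2],"twist": 0.29}
  ]
}}

```text
time: 2.75
tcp_pos: [0.4328, -0.1386, 0.2536]
tcp_rot: [180.0, -0.1, -8.5]
contact_force: [0.8, -0.5, 0.7]
gripper_width: 0.651
```

{"api": "step_arm", "payload": {
  "increments": [
    {"fingers": 90,"linear": [7,17,0],"twist": 0},
    {"fingers": 90,"linear": [7,17,0],"twist": 0},
    {"fingers": 90,"linear": [7,17,0],"twist": 0},
    {"fingers": 90,"linear": [7,17,0],"twist": 0},
    {"fingers": 90,"linear": [7,17,0],"twist": 0}
  ]
}}

```text
time: 3.25
tcp_pos: [0.5036, 0.0353, 0.2535]
tcp_rot: [-179.8, -0.1, -8.0]
contact_force: [-1.0, -0.4, -0.1]
gripper_width: 0.648
```

```bash
python3 - <<'E'
from h import *
s=env.sense();print(s['tcp_pos'],s['tcp_rot'],s['qpos'].round(1))
W=shot('wrist','w1.png');S=shot('scene');T=shot('top')
print(W['position'],W['rotation'])
cv2.imwrite('pics/w1.png',W['frame'])
for t in ('probe_grip','holder'):
    for q in env.regions_of(t,'wrist')[:2]:
        print(t,q['score'],np.round(np.array(q['box'])*[640,480,640,480]))
def orange(im):
    h,s,v=cv2.split(cv2.cvtColor(im['frame'],cv2.COLOR_BGR2HSV));return (h>5)&(h<18)&(s>180)&(v>90)
m=orange(W);y,x=np.nonzero(m);print(len(x),x.min(),x.max(),y.min(),y.max())
E
```

```text
[0.50360163 0.03527627 0.25352462] [-1.79818024e+02 -6.82941357e-02 -7.97044425e+00] [ 22.2  14.9 -34.7 108.8   9.7  59.1 -24.5]
[0.51452241 0.1079492  0.39554954] [ 1.63388022e+02 -1.27627125e-01 -7.95319046e+00]
probe_grip 0.91 [341. 155. 385. 212.]
probe_grip 0.82 [144. 297. 212. 374.]
holder 0.73 [324. 136. 384. 199.]
2653 0 387 0 363
```

View pics/w1.png

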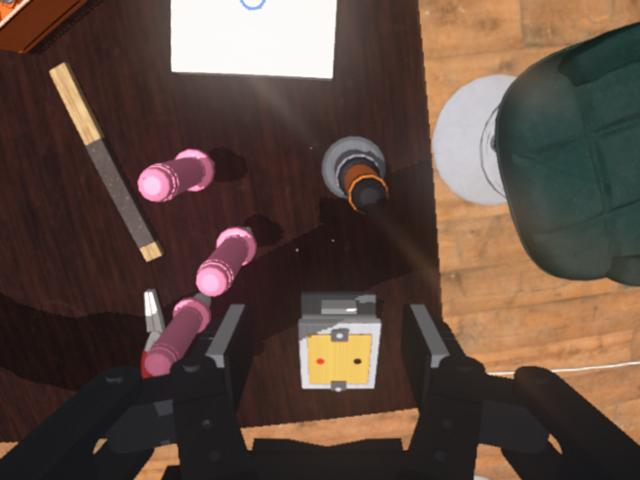

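```bash
python3 - <<'E'
from h import *
W=shot('wrist','w1.png')
f=W['frame'];g=cv2.cvtColor(f,cv2.COLOR_BGR2GRAY);hsv=cv2.cvtColor(f,cv2.COLOR_BGR2HSV)
for z in(.157,):print('cap',onz(W,(369,197),z))
for z in(0,.008):print('foot',onz(W,(353.5,167),z))
def red(k):
    h,s,v=cv2.split(hsv)
    m=(((h<6)|(h>174))&(s>150)&(v>80)) if k=='r' else (v<60)
    l,t,r,b=(312,352,328,370) if k=='r' else (350,354,364,368)
    y,x=np.nonzero(m[t:b,l:r]);return (x.mean()+l,y.mean()+t),len(x)
for k in'rk':
    c,n=red(k);print(k,c,n,onz(W,c,.0455))
# foot ellipse projections and axis for candidate
for xy in((.528,.061),(.526,.058)):
    print(xy,proj(W,[[*xy,0],[*xy,.07],[*xy,.159]]).round(1))
E
```

```text
cap [0.53172366 0.05506234 0.157     ]
foot [0.53247463 0.0549564  0.        ]
foot [0.53210027 0.05589857 0.008     ]
r (np.float64(322.1764705882353), np.float64(353.88235294117646)) 17 [ 0.47774598 -0.11070336  0.0455    ]
k (np.float64(nan), np.float64(nan)) 0 [nan nan nan]
(0.528, 0.061) [[347.9 161.3]
 [352.3 170. ]
 [361.6 188.4]]
(0.526, 0.058) [[346.2 164.8]
 [350.3 174.3]
 [358.8 194.1]]<stdin>:10: RuntimeWarning: Mean of empty slice.
  ret = ret.dtype.type(ret / rcount)
```

```bash
python3 - <<'E'
from h import *
print(env.sense()['tcp_pos'])
W=shot('wrist','w2.png');f=W['frame']
c=f[100:250,290:440];cv2.imwrite('pics/c.png',np.hstack([cv2.resize(c,(600,600),interpolation=2)]))
h,s,v=cv2.split(cv2.cvtColor(f,cv2.COLOR_BGR2HSV))
m=((h<6)|(h>174))&(s>150)&(v>80);m[:330]=0;m[385:]=0;m[:,:305]=0;m[:,335:]=0
y,x=np.nonzero(m);c=(x.mean(),y.mean());print('red',c,len(x),onz(W,c,.0455))
m=(h>100)&(h<125)&(s>100)&(v>80);m[30:]=0;m[:,:230]=0;m[:,280:]=0
y,x=np.nonzero(m);print(x.min(),x.max(),y.min(),y.max())
E
```

```text
[0.50208577 0.02836995 0.25302451]
red (np.float64(322.1764705882353), np.float64(353.88235294117646)) 17 [ 0.47779452 -0.11067266  0.0455    ]Traceback (most recent call last):
  File "<stdin>", line 9, in <module>
    return umr_minimum(a, axis, None, out, keepdims, initial, where)
ValueError: zero-size array to reduction operation minimum which has no identity
```

View pics/c.png

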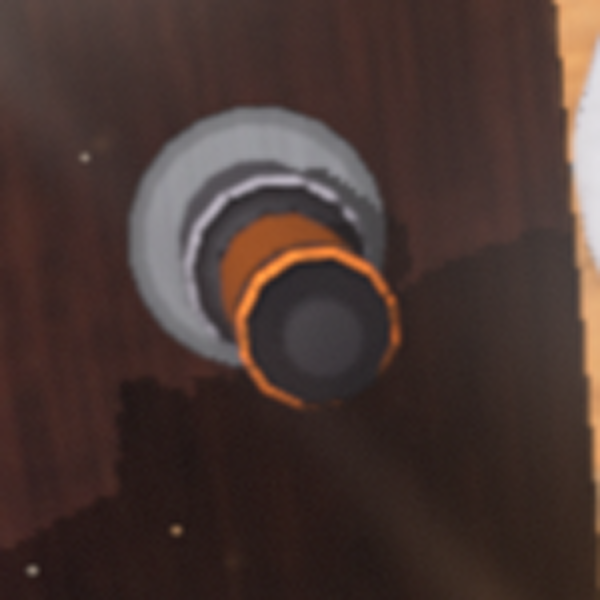

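```bash
python3 - <<'E'
from h import *
W=shot('wrist')
print(onz(W,(369.75,182),.150),onz(W,(370.5,184.2),.159),onz(W,(354.2,158.8),.005))
E
```

```text
[0.53387323 0.06274824 0.15      ] [0.53341294 0.06286977 0.159     ] [0.53402606 0.06320239 0.005     ]
```

{"api": "step_arm", "payload": {
  "increments": [
    {"fingers": 90,"linear": [3.2,3.5,0],"twist": 0},
    {"fingers": 90,"linear": [3.2,3.5,-4],"twist": 0},
    {"fingers": 90,"linear": [3.2,3.5,-7],"twist": 0},
    {"fingers": 90,"linear": [3.2,3.5,-7],"twist": 0},
    {"fingers": 90,"linear": [3.2,3.5,-7],"twist": 0}
  ]
}}

```text
time: 4.15
tcp_pos: [0.5344, 0.0647, 0.1835]
tcp_rot: [-180.0, 0.0, -8.4]
contact_force: [0.4, 0.3, 0.8]
gripper_width: 0.646
```

{"api": "step_arm", "payload": {
  "increments": [
    {"fingers": 90,"linear": [0,-0.1,-3],"twist": 0},
    {"fingers": 90,"linear": [0,-0.1,-6],"twist": 0},
    {"fingers": 90,"linear": [0,-0.1,-8.5],"twist": 0},
    {"fingers": 90,"linear": [0,-0.1,-8.5],"twist": 0},
    {"fingers": 90,"linear": [0,-0.1,-8.5],"twist": 0}
  ]
}}

```text
time: 4.65
tcp_pos: [0.5356, 0.0642, 0.0999]
tcp_rot: [-180.0, -0.1, -8.4]
contact_force: [-0.2, -1.2, 0.4]
gripper_width: 0.649
```

{"api": "step_arm", "payload": {
  "increments": [
    {"fingers": 255,"linear": [0,0,0],"twist": 0},
    {"fingers": 255,"linear": [0,0,0],"twist": 0},
    {"fingers": 255,"linear": [0,0,0],"twist": 0},
    {"fingers": 255,"linear": [0,0,0],"twist": 0},
    {"fingers": 255,"linear": [0,0,0],"twist": 0}
  ],
  "grip_force": 30
}}

```text
time: 5.15
tcp_pos: [0.5351, 0.0643, 0.0996]
tcp_rot: [-180.0, -0.1, -8.4]
contact_force: [-2.2, 0.0, 7.0]
gripper_width: 0.273
```

{"api": "step_arm", "payload": {
  "increments": [
    {"fingers": 255,"linear": [0,0,0],"twist": 0},
    {"fingers": 255,"linear": [0,0,1],"twist": 0},
    {"fingers": 255,"linear": [0,0,3],"twist": 0},
    {"fingers": 255,"linear": [0,0,6],"twist": 0},
    {"fingers": 255,"linear": [0,0,9],"twist": 0}
  ]
}}

```text
time: 5.65
tcp_pos: [0.5339, 0.0641, 0.1893]
tcp_rot: [180.0, 0.0, -8.4]
contact_force: [0.7, 0.2, -1.9]
gripper_width: 0.272
```

```bash
python3 - <<'E'
from h import *
s=env.sense();print(s['tcp_pos'],s['tcp_rot'],s['contact_force'],s['gripper_width'])
S=shot('scene');T=shot('top');W=shot('wrist')
c=proj(S,s['tcp_pos'])[0].astype(int);print(c)
a=S['frame'][c[1]-70:c[1]+70,c[0]-60:c[0]+60]
w=W['frame'][240:480,200:440]
cv2.imwrite('pics/d.png',np.hstack([cv2.resize(a,(400,466),interpolation=2),cv2.resize(w,(400,466),interpolation=2)]))
h,sa,v=cv2.split(cv2.cvtColor(W['frame'],cv2.COLOR_BGR2HSV))
m=(h>100)&(h<125)&(sa>100)&(v>80);m=m.astype(np.uint8)
n,l,st,ce=cv2.connectedComponentsWithStats(m);print([(st[i].tolist(),ce[i].round(1).tolist()) for i in range(1,n) if st[i,4]>20])
E
```

```text
[0.53385489 0.06412381 0.18927729] [ 1.79999057e+02  4.43061818e-02 -8.35012348e+00] [ 0.7296218   0.21988318 -1.92892954] 0.2717163945448316
[370 190]
[([180, 9, 30, 31, 248], [194.7, 24.6])]
```

View pics/d.png

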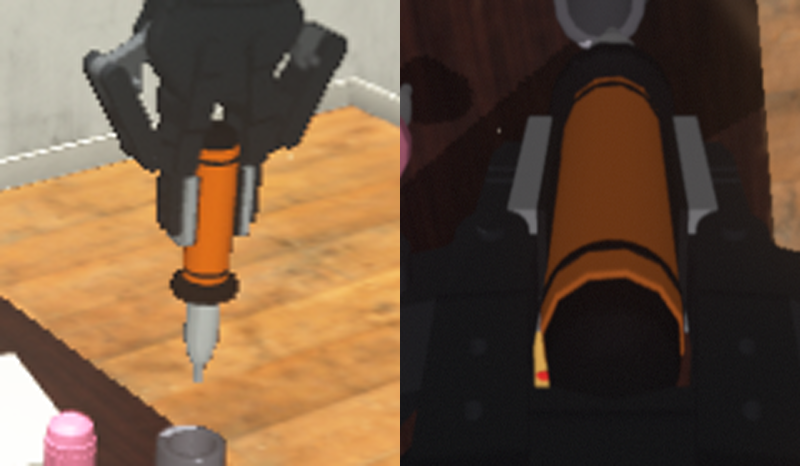

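{"api": "step_arm", "payload": {
  "increments": [
    {"fingers": 255,"linear": [-6.8,15.3,0],"twist": 0},
    {"fingers": 255,"linear": [-6.8,15.3,0],"twist": 0},
    {"fingers": 255,"linear": [-6.8,15.3,0],"twist": 0},
    {"fingers": 255,"linear": [-6.8,15.3,-3],"twist": 0},
    {"fingers": 255,"linear": [-6.8,15.3,-5],"twist": 0}
  ]
}}

```text
time: 6.3
tcp_pos: [0.4634, 0.2203, 0.1366]
tcp_rot: [-180.0, 0.1, -8.0]
contact_force: [0.4, -1.2, -1.9]
gripper_width: 0.273
```

{"api": "step_arm", "payload": {
  "increments": [
    {"fingers": 255,"linear": [0,0,0],"twist": 0},
    {"fingers": 255,"linear": [0,0,0],"twist": 0}
  ]
}}

```text
time: 6.5
tcp_pos: [0.466, 0.2166, 0.1376]
tcp_rot: [179.9, 0.1, -8.4]
contact_force: [0.2, -0.4, -0.9]
gripper_width: 0.271
```

```bash
python3 - <<'E'
from h import *
s=env.sense();print(s['tcp_pos'],s['tcp_rot'],s['contact_force'],s['gripper_width'])
S=shot('scene');T=shot('top');W=shot('wrist')
for n,im in(('S',S),('T',T),('W',W)):
    h,sa,v=cv2.split(cv2.cvtColor(im['frame'],cv2.COLOR_BGR2HSV))
    m=((h>100)&(h<125)&(sa>60)&(v>80)).astype(np.uint8)
    k,l,st,ce=cv2.connectedComponentsWithStats(m)
    for i in range(1,k):
        if st[i,4]>8: print(n,st[i].tolist(),onz(im,(st[i][0]+st[i][2]/2-.5,st[i][1]+st[i][3]/2-.5),.024).round(4))
tip=s['tcp_pos']-[0,0,.0836]
print('tip proj',proj(S,tip),proj(W,tip),'ring',proj(S,[.466,.217,.024]),proj(W,[.466,.217,.024]))
c=proj(S,tip)[0].astype(int)
a=cv2.resize(S['frame'][c[1]-50:c[1]+40,c[0]-50:c[0]+50],(600,540),interpolation=2)
cv2.imwrite('pics/e.png',a)
E
```

```text
[0.46597985 0.21657401 0.13756928] [ 1.79944974e+02  9.17380702e-02 -8.39223690e+00] [ 0.21871154 -0.35472356 -0.89410057] 0.271224857198728
S [183, 189, 6, 3, 11] [0.3762 0.5726 0.024 ]
W [311, 222, 34, 33, 374] [0.4688 0.2175 0.024 ]
tip proj [[290.12565641 232.24934992]] [[323.08384933 254.58135924]] ring [[290.28964671 245.27029394]] [[323.35368343 239.39020194]]
```

View pics/e.png

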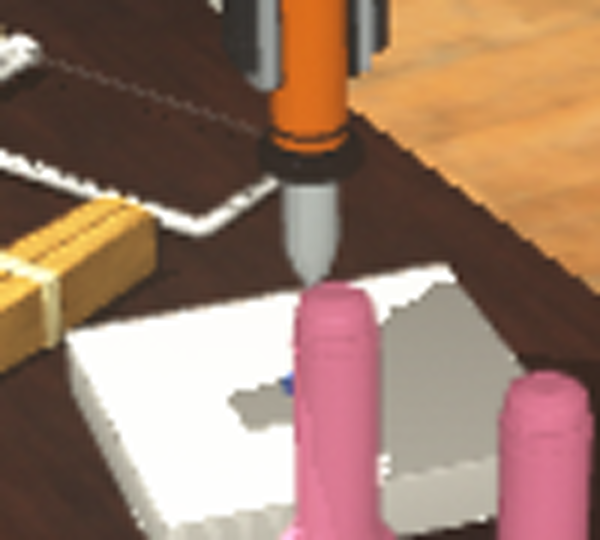

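```bash
cat >> h.py <<'E'
def avg(n=12):
    F=[];P=[]
    for i in range(n):
        env.get_image('scene');s=env.sense();F.append(s['contact_force']);P.append(s['tcp_pos'])
    F=np.array(F);print('F',F.mean(0).round(2),'sd',(F.std(0)/n**.5).round(2),'P',np.mean(P,0).round(4),'t',s['time'])
E
python3 -c "
from h import *
avg(10)"
```

```text
F [ 0.44  0.06 -1.73] sd [0.12 0.16 0.12] P [0.4667 0.2169 0.1386] t 7.15
```

{"api": "step_arm", "payload": {
  "increments": [
    {"fingers": 255,"linear": [0.2,0.1,-1],"twist": 0},
    {"fingers": 255,"linear": [0.2,0.1,-1.7],"twist": 0},
    {"fingers": 255,"linear": [0.2,0.1,-2.2],"twist": 0},
    {"fingers": 255,"linear": [0.2,0.1,-2.5],"twist": 0},
    {"fingers": 255,"linear": [0.2,0.1,-2.5],"twist": 0}
  ]
}}

```text
time: 7.65
tcp_pos: [0.4678, 0.218, 0.1124]
tcp_rot: [180.0, 0.1, -8.4]
contact_force: [0.1, 0.1, -1.2]
gripper_width: 0.274
```

```bash
python3 - <<'E'
from h import *
s=env.sense();print(s['tcp_pos'])
W=shot('wrist');T=shot('top')
h,sa,v=cv2.split(cv2.cvtColor(W['frame'],cv2.COLOR_BGR2HSV))
m=((h>100)&(h<125)&(sa>60)&(v>80)).astype(np.uint8)
k,l,st,ce=cv2.connectedComponentsWithStats(m)
for i in range(1,k):
    if st[i,4]>8: print(st[i].tolist(),onz(W,(st[i][0]+st[i][2]/2-.5,st[i][1]+st[i][3]/2-.5),.024).round(4))
tip=s['tcp_pos']-[0,0,.0836];u=proj(W,tip)[0];print(u)
a=cv2.resize(W['frame'][190:310,250:400],(700,560),interpolation=2)
cv2.imwrite('pics/f.png',a)
E
```

```text
[0.46784044 0.21802616 0.1123859 ]
[309, 235, 37, 29, 326] [0.4691 0.2196 0.024 ]
[325.17071812 254.47603592]
```

View pics/f.png

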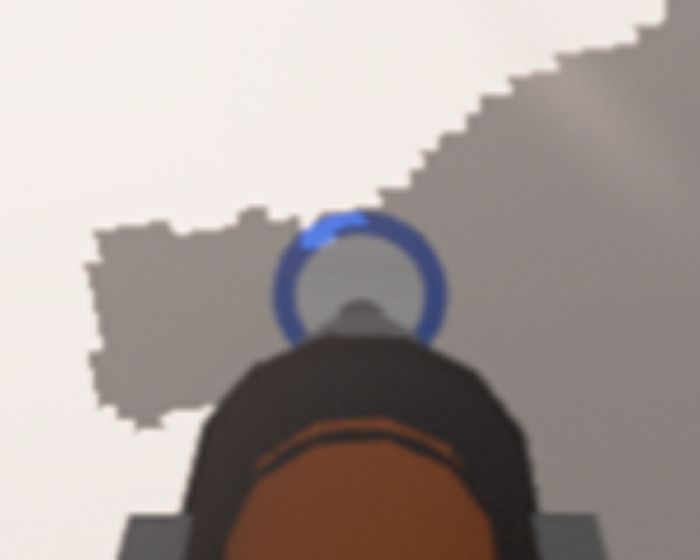

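```bash
python3 - <<'E'
from h import *
W=shot('wrist')
R=[[np.cos(a)*.011,np.sin(a)*.011,0] for a in np.arange(0,6.3,.3)]
c=onz(W,(327.4,252.5),.024);q=proj(W,c+np.array(R));print('ring',c,(q.min(0)-[250,190])*4.667,(q.max(0)-[250,190])*4.667)
z=.0288
# rounded tip 3mm radius sphere: top edge visible = sphere silhouette
for u in((327.4,254.5),(327.4,256),(327.4,257.5)):print(u,onz(W,u,z))
E
```

```text
ring [0.46954585 0.21752306 0.024     ] [273.07304278 206.88715199] [448.61237096 374.31146148]
(327.4, 254.5) [0.46958835 0.21786889 0.0288    ]
(327.4, 256) [0.46945761 0.21697624 0.0288    ]
(327.4, 257.5) [0.46932657 0.21608158 0.0288    ]
```

{"api": "step_arm", "payload": {
  "increments": [
    {"fingers": 255,"linear": [0,0.1,0],"twist": 0},
    {"fingers": 255,"linear": [0,0.1,-0.3],"twist": 0},
    {"fingers": 255,"linear": [0,0.1,-0.6],"twist": 0},
    {"fingers": 255,"linear": [0,0.1,-0.8],"twist": 0},
    {"fingers": 255,"linear": [0,0.1,-1.0],"twist": 0}
  ]
}}

```text
time: 8.3
tcp_pos: [0.4684, 0.2191, 0.103]
tcp_rot: [-180.0, -0.0, -8.4]
contact_force: [-0.7, 0.4, -0.3]
gripper_width: 0.273
```

```bash
python3 - <<'E'
from h import *
avg(16)
W=shot('wrist')
a=cv2.resize(W['frame'][190:310,250:400],(700,560),interpolation=2)
cv2.imwrite('pics/g.png',a)
E
```

```text
F [-0.22 -0.09 -0.32] sd [0.15 0.14 0.09] P [0.4683 0.2191 0.1031] t 9.1
```

View pics/g.png

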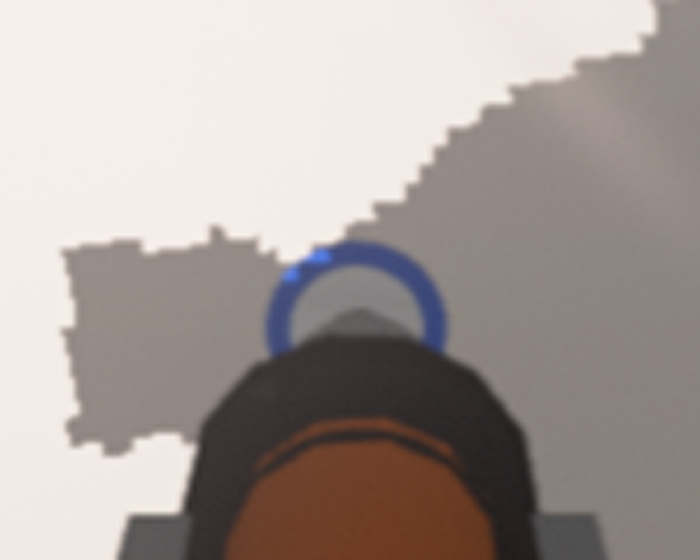

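{"api": "step_arm", "payload": {
  "increments": [
    {"fingers": 255,"linear": [0,0,0],"twist": 0},
    {"fingers": 255,"linear": [0,0,0],"twist": 0},
    {"fingers": 255,"linear": [0,0,0],"twist": 0},
    {"fingers": 255,"linear": [0,0,0],"twist": 0},
    {"fingers": 255,"linear": [0,0,0],"twist": 0}
  ]
}}

```text
time: 9.65
tcp_pos: [0.4683, 0.2191, 0.1031]
tcp_rot: [180.0, -0.0, -8.4]
contact_force: [0.3, -0.5, 0.2]
gripper_width: 0.272
```

{"api": "step_arm", "payload": {
  "increments": [
    {"fingers": 255,"linear": [0,0,1],"twist": 0},
    {"fingers": 255,"linear": [0,0,4],"twist": 0},
    {"fingers": 255,"linear": [0,0,8.6],"twist": 0},
    {"fingers": 255,"linear": [6.6,-15.5,8.6],"twist": 0},
    {"fingers": 255,"linear": [6.6,-15.5,8.6],"twist": 0}
  ]
}}

```text
time: 10.15
tcp_pos: [0.5084, 0.1278, 0.1916]
tcp_rot: [-179.9, -0.2, -8.1]
contact_force: [1.3, -1.3, -1.8]
gripper_width: 0.271
```

{"api": "step_arm", "payload": {
  "increments": [
    {"fingers": 255,"linear": [0,0,0],"twist": 0},
    {"fingers": 255,"linear": [0,0,0],"twist": 0},
    {"fingers": 255,"linear": [0,0,0],"twist": 0}
  ]
}}

```text
time: 10.45
tcp_pos: [0.5069, 0.1281, 0.1893]
tcp_rot: [-180.0, 0.0, -8.3]
contact_force: [0.3, 0.6, -1.9]
gripper_width: 0.269
```

{"api": "step_arm", "payload": {
  "increments": [
    {"fingers": 255,"linear": [2.8,-6.4,0],"twist": 0},
    {"fingers": 255,"linear": [2.8,-6.4,0],"twist": 0},
    {"fingers": 255,"linear": [2.8,-6.4,0],"twist": 0},
    {"fingers": 255,"linear": [2.8,-6.4,0],"twist": 0},
    {"fingers": 255,"linear": [2.8,-6.4,0],"twist": 0}
  ]
}}

```text
time: 10.95
tcp_pos: [0.5347, 0.0655, 0.1892]
tcp_rot: [-180.0, 0.0, -8.2]
contact_force: [0.3, -0.1, -1.3]
gripper_width: 0.27
```

{"api": "step_arm", "payload": {
  "increments": [
    {"fingers": 255,"linear": [0,0,-1.5],"twist": 0},
    {"fingers": 255,"linear": [0,0,-3],"twist": 0},
    {"fingers": 255,"linear": [0,0,-4.5],"twist": 0},
    {"fingers": 255,"linear": [0,0,-6],"twist": 0},
    {"fingers": 255,"linear": [0,0,-7.5],"twist": 0}
  ],
  "grip_force": 20
}}

```text
time: 11.45
tcp_pos: [0.535, 0.0631, 0.1123]
tcp_rot: [180.0, 0.1, -8.4]
contact_force: [0.0, 0.2, -0.8]
gripper_width: 0.271
```

{"api": "step_arm", "payload": {
  "increments": [
    {"fingers": 255,"linear": [0,-0.2,0],"twist": 0},
    {"fingers": 255,"linear": [-0.1,-0.5,0],"twist": 0},
    {"fingers": 255,"linear": [-0.1,-0.7,0],"twist": 0},
    {"fingers": 255,"linear": [-0.15,-1.0,0],"twist": 0},
    {"fingers": 255,"linear": [-0.15,-1.0,0],"twist": 0}
  ]
}}

```text
time: 11.95
tcp_pos: [0.5335, 0.0548, 0.1145]
tcp_rot: [-179.9, 0.0, -8.3]
contact_force: [-1.4, 6.2, -3.9]
gripper_width: 0.273
```

{"api": "step_arm", "payload": {
  "increments": [
    {"fingers": 255,"linear": [0,-0.3,0],"twist": 0},
    {"fingers": 255,"linear": [-0.1,-0.6,0],"twist": 0},
    {"fingers": 255,"linear": [-0.1,-0.9,0],"twist": 0},
    {"fingers": 255,"linear": [-0.2,-1.2,0],"twist": 0},
    {"fingers": 255,"linear": [-0.2,-1.4,0],"twist": 0}
  ]
}}

```text
time: 12.45
tcp_pos: [0.5316, 0.0412, 0.1147]
tcp_rot: [-179.8, 0.0, -8.3]
contact_force: [-2.0, 6.0, -2.9]
gripper_width: 0.272
```

{"api": "step_arm", "payload": {
  "increments": [
    {"fingers": 255,"linear": [0,0,0],"twist": 0},
    {"fingers": 255,"linear": [0,0,0],"twist": 0}
  ]
}}

```text
time: 12.65
tcp_pos: [0.5316, 0.0411, 0.1147]
tcp_rot: [-179.9, 0.0, -8.3]
contact_force: [-2.6, 5.7, -3.0]
gripper_width: 0.276
```

```bash
python3 - <<'E'
from h import *
s=env.sense();print(s['tcp_pos'],s['contact_force'],s['torque'])
S=shot('scene');T=shot('top')
h,sa,v=cv2.split(cv2.cvtColor(S['frame'],cv2.COLOR_BGR2HSV))
m=((h>5)&(h<18)&(sa>180)&(v>90)).astype(np.uint8)
c=proj(S,s['tcp_pos'])[0].astype(int);mm=np.zeros_like(m);mm[c[1]-60:c[1]+60,c[0]-25:c[0]+30]=m[c[1]-60:c[1]+60,c[0]-25:c[0]+30]
k,l,st,ce=cv2.connectedComponentsWithStats(mm);i=1+st[1:,4].argmax();print(st[i])
y,x=np.nonzero(l==i);p=cv2.fitLine(np.c_[x,y].astype(np.float32),cv2.DIST_L2,0,.01,.01).ravel();print('line',p, np.degrees(np.arctan2(p[0],p[1])))
g=s['tcp_pos']+[0,0,.02]
for a in(0,10,14,17.2,20):
    n=np.array([-.139*np.sin(np.radians(a)),-.99*np.sin(np.radians(a)),np.cos(np.radians(a))])
    q=proj(S,[g-n*.03,g+n*.03]);d=q[0]-q[1];print(a,q.round(1).tolist(),np.degrees(np.arctan2(d[0],d[1])))
a=cv2.resize(S['frame'][c[1]-70:c[1]+60,c[0]-70:c[0]+70],(700,650),interpolation=2)
cv2.imwrite('pics/h.png',a)
E
```

```text
[0.53157513 0.04107874 0.11472971] [-2.57238314  5.67086265 -3.0338401 ] [1.52079959 0.50420666 0.03702493]
[366 215  22  33 307]
line [ 3.3217782e-01 -9.4321680e-01  3.7693811e+02  2.3125732e+02] 160.59898
0 [[374.1, 240.3], [376.5, 209.0]] -4.49854183059153
10 [[372.6, 238.7], [378.1, 210.6]] -11.19689598792168
14 [[372.0, 237.9], [378.8, 211.4]] -14.280773467324849
17.2 [[371.6, 237.2], [379.2, 212.0]] -16.96173268623742
20 [[371.2, 236.6], [379.6, 212.7]] -19.4878034719379
```

View pics/h.png

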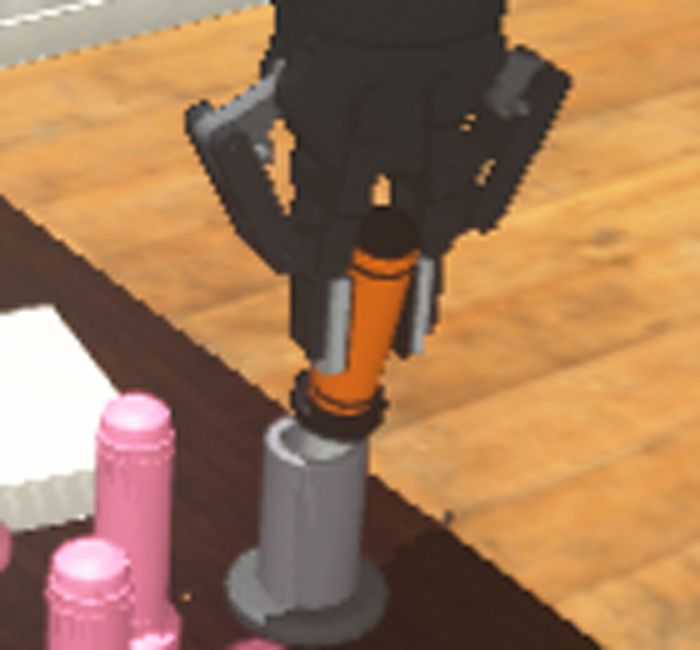

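{"api": "step_arm", "payload": {
  "increments": [
    {"fingers": 255,"linear": [0,0.1,1.5],"twist": 0},
    {"fingers": 255,"linear": [0,0.1,4],"twist": 0},
    {"fingers": 255,"linear": [0,0.1,8],"twist": 0},
    {"fingers": 255,"linear": [0,0.1,9.5],"twist": 0},
    {"fingers": 255,"linear": [0,0.1,9.5],"twist": 0}
  ],
  "grip_force": 30
}}

```text
time: 13.25
tcp_pos: [0.534, 0.0397, 0.2124]
tcp_rot: [180.0, -0.4, -8.4]
contact_force: [0.2, 0.0, -1.2]
gripper_width: 0.267
```

{"api": "step_arm", "payload": {
  "increments": [
    {"fingers": 255,"linear": [-6,-19.1,0],"twist": 0},
    {"fingers": 255,"linear": [-6,-19.1,0],"twist": 0},
    {"fingers": 255,"linear": [-6,-19.1,0],"twist": 0},
    {"fingers": 255,"linear": [-6,-19.1,0],"twist": 0},
    {"fingers": 255,"linear": [-6,-19.1,0],"twist": 0}
  ]
}}

```text
time: 13.75
tcp_pos: [0.4682, -0.1591, 0.2074]
tcp_rot: [179.8, 0.2, -9.1]
contact_force: [0.2, -0.2, -1.8]
gripper_width: 0.27
```

{"api": "step_arm", "payload": {
  "increments": [
    {"fingers": 255,"linear": [0,0,-2],"twist": 0},
    {"fingers": 255,"linear": [0,0,-4],"twist": 0},
    {"fingers": 255,"linear": [0,0,-4],"twist": 0},
    {"fingers": 255,"linear": [0,0,-4],"twist": 0}
  ]
}}

```text
time: 14.15
tcp_pos: [0.4715, -0.1506, 0.1685]
tcp_rot: [-180.0, 0.1, -8.4]
contact_force: [-0.1, -0.2, -1.1]
gripper_width: 0.274
```

```bash
python3 - <<'E'
from h import *
s=env.sense();print(s['tcp_pos'],s['tcp_rot'],s['contact_force'])
S=shot('scene');T=shot('top');W=shot('wrist')
t=s['tcp_pos']
for h in(.017,.022,.027):
    n=np.array([-.0407,-.2926,.955]);tip=t+[0,0,h]-(.0836+h)*n
    print(h,tip.round(4),'S',proj(S,tip).round(1),'W',proj(W,tip).round(1))
D=[.4768,-.112,.0455];print('dot',proj(S,D),proj(W,D))
c=proj(S,tip)[0].astype(int);w=proj(W,D)[0].astype(int);print(c-[40,70],w-[50,60])
a=S['frame'][c[1]-70:c[1]+50,c[0]-40:c[0]+40];b=W['frame'][w[1]-60:w[1]+60,w[0]-40:w[0]+40]
cv2.imwrite('pics/i.png',np.hstack([cv2.resize(a,(400,600),interpolation=2),cv2.resize(b,(400,600),interpolation=2)]))
E
```

```text
[ 0.47148422 -0.1506446   0.16847984] [-1.79974450e+02  1.02941095e-01 -8.35604270e+00] [-0.05592679 -0.21756991 -1.11341471]
0.017 [ 0.4756 -0.1212  0.0894] S [[412.2 309.4]] W [[322.6 204.3]]
0.022 [ 0.4758 -0.1197  0.0896] S [[411.6 308.7]] W [[322.6 201.7]]
0.027 [ 0.476  -0.1183  0.0899] S [[411.1 308. ]] W [[322.5 199. ]]
dot [[405.46150405 328.90796852]] [[322.95540826 176.43775219]]
[371 237] [272 116]
```

View pics/i.png

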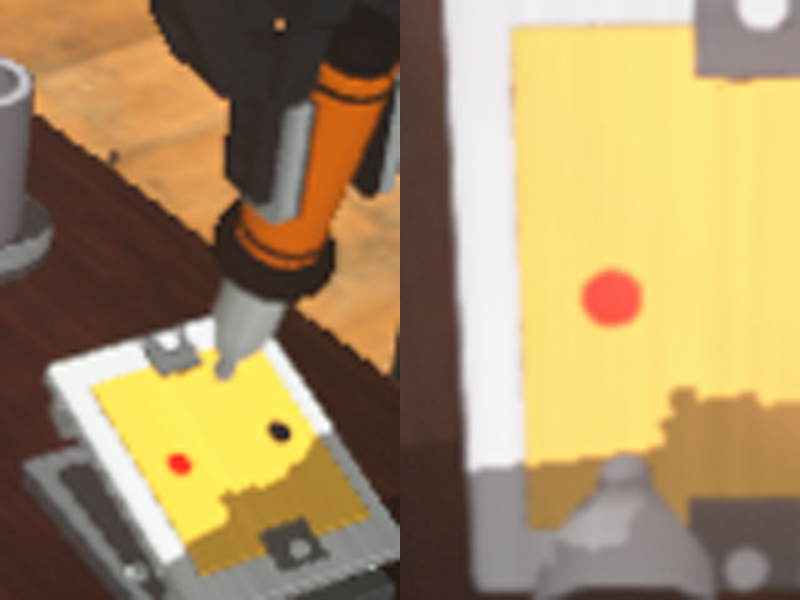

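```bash
python3 - <<'E'
from h import *
from scipy.optimize import least_squares
s=env.sense();t=s['tcp_pos'];S=shot('scene');W=shot('wrist')
t0=np.array([.477,-.1225,.0885])
for a in(13,15,17.2,19,21):
    r=np.radians(a);n=np.array([-.139*np.sin(r),-.99*np.sin(r),np.cos(r)])
    q=proj(S,[t0,t0+.134*n]);d=q[1]-q[0];print(a,q.round(1).tolist(),np.degrees(np.arctan2(d[0],-d[1])).round(2))
obs=[(S,np.array([415.4-1.1,312-.9-1.0])),(W,np.array([327-1.,209.5+.8]))]
print('tip tri',tri(obs),'resid',[proj(i,tri(obs))-u for i,u in obs])
# orange mask edges in scene: per row left/right
h,sa,v=cv2.split(cv2.cvtColor(S['frame'],cv2.COLOR_BGR2HSV))
m=(h>3)&(h<18)&(sa>170)&(v>70);
for y in range(250,294,3):
    x=np.nonzero(m[y,405:460])[0]+405
    if len(x):print(y,x.min(),x.max())
# dark-collar/nose greys: nose row centres
E
```

```text
13 [[413.5, 310.0], [438.2, 242.1]] 20.04
15 [[413.5, 310.0], [440.3, 244.6]] 22.29
17.2 [[413.5, 310.0], [442.5, 247.5]] 24.92
19 [[413.5, 310.0], [444.3, 249.9]] 27.19
21 [[413.5, 310.0], [446.3, 252.8]] 29.84
tip tri [ 0.47685556 -0.124656    0.08993019] resid [array([[0.19604767, 0.00236762]]), array([[-0.42449401, -0.28416627]])]
250 436 450
253 437 449
256 435 448
259 435 447
262 434 446
265 434 444
268 434 443
271 433 442
274 432 440
277 420 439
280 420 437
283 419 437
286 422 435
289 427 432
```

{"api": "step_arm", "payload": {
  "increments": [
    {"fingers": 255,"linear": [0,0.3,-1],"twist": 0},
    {"fingers": 255,"linear": [0,0.6,-2],"twist": 0},
    {"fingers": 255,"linear": [0,0.95,-3],"twist": 0},
    {"fingers": 255,"linear": [0,0.95,-3.4],"twist": 0},
    {"fingers": 255,"linear": [0,0.95,-3.4],"twist": 0}
  ]
}}

```text
time: 14.9
tcp_pos: [0.4714, -0.141, 0.134]
tcp_rot: [-180.0, 0.1, -8.3]
contact_force: [0.3, 0.4, -1.9]
gripper_width: 0.271
```

```bash
python3 - <<'E'
from h import *
avg(12)
S=shot('scene');W=shot('wrist')
D=[.4768,-.112,.0455];c=proj(S,D)[0].astype(int);w=proj(W,D)[0].astype(int);print(c-[25,60],w-[30,40])
a=S['frame'][c[1]-60:c[1]+15,c[0]-25:c[0]+25];b=W['frame'][w[1]-40:w[1]+35,w[0]-30:w[0]+20]
cv2.imwrite('pics/j.png',np.hstack([cv2.resize(a,(400,600),interpolation=2),cv2.resize(b,(400,600),interpolation=2)]))
E
```

```text
F [-0.11  0.21 -1.42] sd [0.15 0.16 0.14] P [ 0.4721 -0.1415  0.1352] t 15.5
[380 268] [295 160]
```

View pics/j.png

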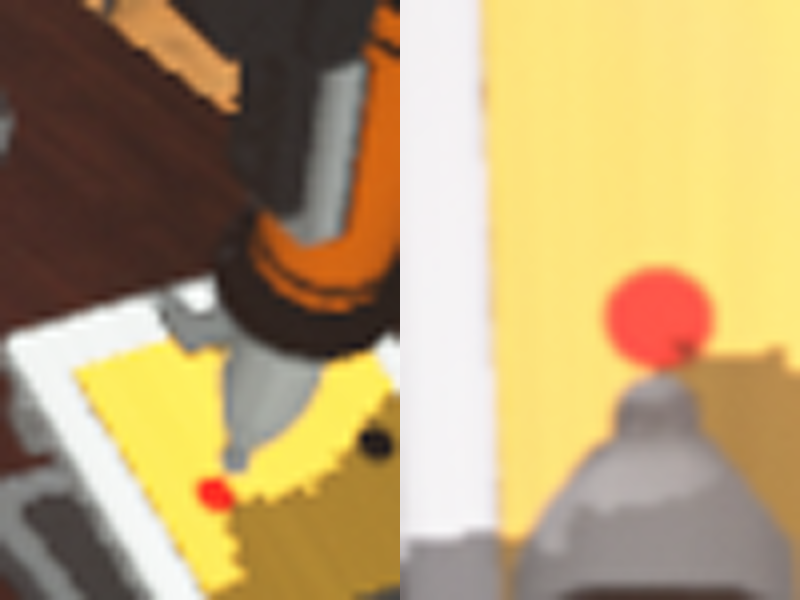

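```bash
python3 - <<'E'
from h import *
S=shot('scene');W=shot('wrist')
D=np.array([.4768,-.112,.0455])
cs=np.array([407,329.75])-proj(S,D)[0];cw=np.array([327.25,199.75])-proj(W,D)[0];print(cs,cw)
r=.3;x=np.array([.139*np.cos(r),.99*np.cos(r),np.sin(r)]);n=np.array([-.139*np.sin(r),-.99*np.sin(r),np.cos(r)]);y=np.cross(n,x)
for ws in(207.5,209.4):
  for u in((409,327),(409,326.3)):
    t=tri([(S,u-cs),(W,np.array([327.5,ws])-cw)]);d=t-D
    print(t.round(4),'up',(d@x).round(4),'lvl',(d@y).round(4),'n',(d@n).round(4),[ (proj(S,t)-(u-cs)).round(1).tolist()])
print(x,y,n)
E
```

```text
[1.53849595 0.84203148] [ 1.35692182 -1.15850333]
[ 0.4767 -0.115   0.0531] up -0.0006 lvl -0.0003 n 0.0081 [[[-0.2, -0.0]]]
[ 0.4768 -0.1148  0.0542] up -0.0001 lvl -0.0003 n 0.0092 [[[-0.2, -0.0]]]
[ 0.4764 -0.1157  0.0538] up -0.0011 lvl -0.0001 n 0.009 [[[0.0, 0.0]]]
[ 0.4764 -0.1155  0.0549] up -0.0006 lvl -0.0001 n 0.01 [[[0.0, 0.0]]]
[0.13279177 0.94578312 0.29552021] [-0.99   0.139  0.   ] [-0.04107731 -0.292565    0.95533649]
```

{"api": "step_arm", "payload": {
  "increments": [
    {"fingers": 255,"linear": [0.02,0.15,-0.4],"twist": 0},
    {"fingers": 255,"linear": [0.03,0.27,-0.75],"twist": 0},
    {"fingers": 255,"linear": [0.04,0.36,-1.0],"twist": 0},
    {"fingers": 255,"linear": [0.05,0.42,-1.2],"twist": 0},
    {"fingers": 255,"linear": [0.05,0.45,-1.3],"twist": 0}
  ]
}}

```text
time: 16.2
tcp_pos: [0.4723, -0.1369, 0.1218]
tcp_rot: [180.0, 0.0, -8.4]
contact_force: [-0.2, -0.7, -0.9]
gripper_width: 0.273
```

```bash
python3 - <<'E'
from h import *
avg(25)
W=shot('wrist');h,s,v=cv2.split(cv2.cvtColor(W['frame'],cv2.COLOR_BGR2HSV))
w=proj(W,[.4768,-.112,.0455])[0].astype(int)
m=((h<6)|(h>172))&(s>140)&(v>70)
for y in range(w[1]-12,w[1]+14):print(y,''.join('#' if m[y,x] else ('y' if h[y,x] in range(18,34) and s[y,x]>70 else '.') for x in range(w[0]-14,w[0]+18)))
print(w, W['frame'][w[1]:w[1]+12:3,w[0]+1].tolist())
E
```

```text
F [-0.89 -0.42 -0.52] sd [0.11 0.1  0.1 ] P [ 0.4724 -0.1369  0.1221] t 17.45
201 yyyyyyyyyyyyyyyyyyyyyyyyyyyyyyyy
202 yyyyyyyyyyyyyyyyyyyyyyyyyyyyyyyy
203 yyyyyyyyyyyyyyyyyyyyyyyyyyyyyyyy
204 yyyyyyyyyyyyyyyyyyyyyyyyyyyyyyyy
205 yyyyyyyyyyyyyyyyyyyyyyyyyyyyyyyy
206 yyyyyyyyyyyy.......yyyyyyyyyyyyy
207 yyyyyyyyyyy..#####...yyyyyyyyyyy
208 yyyyyyyyyy.#########..yyyyyyyyyy
209 yyyyyyyyy.###########.yyyyyyyyyy
210 yyyyyyyyy.##......####.yyyyyyyy.
211 yyyyyyyy.##........###.........y
212 yyyyyyyy.#..........##.........y
213 yyyyyyyy.............#.....y...y
214 yyyyyyyy.............#.......yyy
215 yyyyyyyy.................y...yyy
216 yyyyyy....................y...yy
217 yyyyyy....................y..yyy
218 yyyyy......................yyy.y
219 yyyy.......................y...y
220 yyy.........................y.y.
221 yy...........................yy.
222 yy............................yy
223 y.............................yy
224 ..............................yy
225 ...............................y
226 ................................
[326 213] [[129, 132, 144], [157, 160, 169], [167, 168, 177], [142, 145, 154]]
```

{"api": "step_arm", "payload": {
  "increments": [
    {"fingers": 255,"linear": [0,0.02,-0.06],"twist": 0},
    {"fingers": 255,"linear": [0,0.02,-0.06],"twist": 0},
    {"fingers": 255,"linear": [0,0.02,-0.06],"twist": 0},
    {"fingers": 255,"linear": [0,0.02,-0.06],"twist": 0},
    {"fingers": 255,"linear": [0,0.02,-0.06],"twist": 0}
  ]
}}

```text
time: 18.0
tcp_pos: [0.4725, -0.1367, 0.1215]
tcp_rot: [180.0, -0.0, -8.4]
contact_force: [-0.9, -1.1, -0.9]
gripper_width: 0.274
```

```bash
python3 - <<'E'
from h import *
avg(30)
print(env.sense()['gripper_width'])
E
```

```text
F [-0.57 -0.41 -0.4 ] sd [0.09 0.07 0.09] P [ 0.4725 -0.1367  0.1215] t 19.5
0.2728952855233456
```

```bash
python3 -c "
from plant import env
print(env.sign_off())"
```

```text
the job is handed in; nothing more can be done
None
```

I zeroed the probe on the blue ring and handed the job in at about 19.5 s, with the probe held and pressed about half-way in on the red dot. Sign-off gave no verdict.

**What I did**
- **Zeroing:** I drew the orange probe out of its holder and pressed it upright on the middle of the ring for about 1.3 s. The force rose about 1.4 N, which is roughly 4.7 mm of press.
- **Tilting:** The moves cannot tilt the tool, so I put the nose back in the fixed holder's bore and pushed sideways. That turned the probe in the fingers by about 17°, with a side force of about 6 N.
- **Measuring:** I then set it on the red dot, moving in along the slope's normal, and left it there.

**Last checks**
- **Press on the dot:** The force along the normal was about 1.3 N, or 4.3 mm. Dead reckoning gave about 5 mm.
- **Position on the dot:** The wrist picture put the tip within about 1 mm of the dot's centre.
- **Squareness:** This is the least certain check. My tilt estimates disagreed, from 14.5° to 17.7° against the 17.2° wanted, so the probe may be 1–2° too upright. I did not correct it.
- **Force drift:** The sideways force along x was about −0.6 N while pressed, and I could not explain it beyond sensor drift.
- **Fingers and clamp:** By the geometry the fingertips were about 7 cm above the brass. The arm never went near the ring clamp, though I took no last picture of it.

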